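# Knock a bench dog down to planing height and butt the board up to the stop

## Robot

A 6-joint arm with a two-finger parallel gripper is mounted at the origin on the work surface. World frame = base frame: x ahead of the robot, y to its left, z up, the work surface at z = 0. Lengths are in m, angles in rad, forces in N, time in s.
With the tool pointing down it reaches from about 0.375 to 0.975 m from the base axis. Payload 3.8 kg.
Tool frame: the origin (TCP) lies at the very end of the fingers, on their centre line; the grasp point (between the pads) lies 19 mm behind it; z points along the fingers, x is the direction in which the jaws open and shut, and the axes are right-handed (so a half turn about z gives the same grasp; the last joint's range is limited). The gripper opens to 88 mm and grips with 3 to 60 N. Pads are 18 mm wide; open, the fingers measure 123 mm over their backs; the gripper's body (75 mm by 187 mm) begins 45 mm behind the grasp point.
Start: joints at [1.151, 0.264, 1.604, -0, 1.274, -0.037], TCP at [0.252, 0.626, 0.239] pointing down, gripper open.
Joint ranges: [-2.63, 2.63], [-0.94, 2.18], [0.31, 2.57], [-1.31, 4.45], [0, 2.66], [-2.55, 2.55]. Speed limits (rad/s): [2.57, 2.57, 3.14, 3.14, 3.14, 3.14].

## Interface

Orientations are given as a unit quaternion [w, x, y, z].
In Python, from cell import arm gives the robot as it stands. The module is installed in compiled form; this text tells all that it offers.
- The arm moves only by the shell command python3 -m jog 'ROWS' [OPENING] [FORCE]. ROWS is JSON, a list of rows, each an object of numbers: "x", "y", "z": the shift along the world's x, y, z in mm; "roll": the turn about the world's z in degrees. In form: [{"x": .., "y": .., "z": .., "roll": ..}, ...]. A call has 1 to 10 rows; each row is the pose to reach, as a shift and turn from the pose commanded when the call began; what a row does not reach only later rows make up. A row lasts 1/8 s, in which the tool goes at most 62.5 mm and 10.7 degrees, less where a joint would pass 70% of its speed; a pose out of reach is approached as far as the arm can. A call with a gripper value outside its range is refused whole. OPENING is the closure, from -1 (fully open) to 1 (shut), so that 0 is half open, set as the call begins (- or left out, the last holds). The fingers move at their own pace and stop on an object; FORCE is the grip in N (left out, the last holds). Time passes only in rows, so rows that repeat a pose let the fingers close. It gives the time, the measured TCP pose, the force and the opening at its end, in the units of the state.
- arm.get_obs(): the state, without advancing time (a new reading comes with each control period).
- arm.grab_frame(name): name is "scene" or "side" or "wrist"; returns a dict with "image" (420x560x3 uint8, blue, green, red), "range_z" (420x560 float32, m along the optical axis (not along the pixel's ray), 0 where there is no reading), "vfov" (degrees; the focal length in pixels is half the picture's height over the tangent of half this angle, whatever the lens; pixels are square), "cx", "cy" (the principal point, pixels), "extrinsics" (4x4, takes a point from camera to world coordinates). Camera axes: x right, y down, z forward; pixel columns grow to the right and rows downward; lengths in m; the calibration is good to about 2 mm. The wrist camera is an equidistant fisheye: a pixel r from the principal point sees the ray r / f radians off the axis. A picture is of the moment at which its call begins.
- arm.job_done(): hands the job in, once; it reports no verdict.
The state is a dict: "time": time; "joints": joint angles; "qd": joint speeds; "joint_efforts": joint torques, N m; "eef_pos": TCP position; "tool_rot": TCP orientation; "force": force on the tool from outside, world axes, zero at the start; "moment": the same for the moment, N m; "finger_gap": finger opening in m.
Only numpy, scipy, OpenCV 4.12 (cv2) and the standard library are available. Lean on these libraries where they do the work, as an engineer would, in place of code of your own. Each camera call takes 0.05 s, during which the arm holds its last target.

## Task

Get this board ready for planing: take the mallet and strike the bench dog that stands too high down until its top is level with the other dog, which is already set and must stay as it is. Then lay the mallet on the bench beside the slab and slide the board up square against both dogs. Use only the mallet on the high dog, and leave the block plane, chisel and try square where they lie.

Things in the scene. Friction and masses are not known exactly. Their poses are not given: they have to be found in the camera images.
- planing_slab: Fixed beech slab on the bench, 280 (x) x 460 (y) x 60 mm thick, turned a little in plan. Origin: centre of its underside, z up; top 60 mm above the bench. Two rows of 20 mm dog holes at x = -45 and +45 mm. Both dogs stand at y = +150 mm, one per row (either may be the high one), the board on their -y side. A low vise jaw sticks out 85 mm from its edge near the robot.
- tall_dog: The bench dog that stands too high: upright round brass pin, 20 mm in diameter, 72 mm long. Origin at the centre of its flat top, so that its height is the height of the top; it starts 38 to 48 mm above the slab and can go down until flush. A leaf spring in its side grips the hole: it moves only under 12 N or more, straight down, and stays at any height where it is left (it does not spring back).
- set_dog: The other dog, the same in every way (origin at the centre of its top), already at the right height, 11 to 17 mm above the slab, which is below the face of the board.
- mallet_head (a point): Centre of the mallet's head. Joiner's mallet, 0.5 kg: dark wooden head 64 (along the handle) x 60 x 110 mm high, with a brass band; the two striking faces are the ends of the 110 mm length, 55 mm above and below this point. It stands on the bench on one striking face, so its handle is level, 55 mm above the bench. Axes: z up through the striking faces, handle towards -x.
- mallet_handle (a point): Point on the axis of the mallet's light wooden handle, 58 mm from the head's centre (26 mm from the head's side); a good place to grip. The handle is a bar with flat sides, 22 mm wide (y) and 26 mm high (z), running from the head's side (32 mm from the head's centre) to 212 mm from it. Axes as for the head.
- board_mid (a point): Centre of the board to be planed, half-way up: 130 (x) x 220 (y) x 27 mm thick, 0.5 kg, lying flat and loose on the slab. Its y axis points to the dogs, roughly along the slab's y.
- board_front_end (a point): Centre of the board's end face next to the dogs, 110 mm from the board's centre along its y, half-way up. At the start it is 55 to 95 mm short of the dogs. Against the stop it stands at y = 140 mm in the slab's frame, since the dogs' near sides are there.
- block_plane: Bystander: small green and steel block plane lying on the bench to the left of the slab, 160 x 52 x 55 mm; origin under its centre.
- chisel: Bystander: chisel with a light wooden handle lying on the slab beside the board, on the side away from the robot, along the slab's y about 112 mm from its middle line, 250 mm long, 29 mm high; origin underneath, at about its middle.
- try_square: Bystander: try square, dark wooden stock 130 x 24 x 18 mm with a 180 mm steel blade, lying on the bench to the right, beyond the mallet; origin under the middle of the stock.
- mallet: The mallet as a whole (see mallet_head); origin at the centre of the striking face on which it stands at the start.

How it is judged:
By the outcome, as a careful person would: the job done as asked, in the order asked, and still so for the second after the job is handed in, with the robot touching nothing.
It also fails if it takes over 59 s, if anything falls off the work surface, if the arm or the gripper's body presses on something with over 40 N, if the wrist force passes 120 N, or if a joint passes its speed limit or range.

## Working session

There is one attempt and no reset: what is moved stays moved. The work goes in short steps, Python scripts to look and compute and a shell command to move; the robot and the scene stay as the last step left them, time stands still between calls to the robot, and variables do not carry over. Pictures are saved under pics/ and viewed, and the job is handed in when it is done.

```bash
ls; mkdir -p pics; cat > h.py <<'E'
import numpy as np, cv2
from cell import arm
def grab(name,save=None):
    f=arm.grab_frame(name)
    if save: cv2.imwrite('pics/'+save+'.png',f['image'])
    return f
def foc(f): return f['image'].shape[0]/2/np.tan(np.radians(f['vfov'])/2)
def rays(f,uv,fish):
    uv=np.atleast_2d(np.asarray(uv,float)); F=foc(f)
    d=np.c_[uv[:,0]-f['cx'],uv[:,1]-f['cy']]
    if fish:
        r=np.linalg.norm(d,axis=1); th=r/F
        s=np.where(r>1e-9,np.sin(th)/np.maximum(r,1e-9),1/F)
        v=np.c_[d*s[:,None],np.cos(th)]
    else: v=np.c_[d/F,np.ones(len(d))]
    T=np.array(f['extrinsics']); return T[:3,3],v@T[:3,:3].T
def onplane(f,uv,z,fish=False):
    o,v=rays(f,uv,fish); return o+v*((z-o[2])/v[:,2])[:,None]
def cloud(f,fish=False):
    H,W=f['range_z'].shape; u,v=np.meshgrid(np.arange(W),np.arange(H))
    o,r=rays(f,np.c_[u.ravel(),v.ravel()],fish)
    T=np.array(f['extrinsics']); c=r@T[:3,2]
    z=f['range_z'].ravel()
    P=o+r*(z/c)[:,None]; P[z==0]=np.nan
    return P.reshape(H,W,3)
E
python3 - <<'E'
from h import *
for n in ['scene','side','wrist']:
    f=grab(n,n+'0'); print(n,f['vfov'],f['cx'],f['cy']); print(np.round(f['extrinsics'],3))
    np.savez(n+'0.npz',**f)
print(arm.get_obs())
E
```

```text
pics
scene 47.011668950320725 284.78712432552015 218.30611040808688
[[-0.188  0.551 -0.813  1.561]
 [ 0.982  0.099 -0.159  0.241]
 [-0.007 -0.828 -0.56   0.777]
 [ 0.     0.     0.     1.   ]]
side 47.962013876586475 279.1998723466166 208.71187670859732
[[ 0.996 -0.047  0.072  0.461]
 [-0.085 -0.644  0.76  -0.919]
 [ 0.011 -0.764 -0.646  0.902]
 [ 0.     0.     0.     1.   ]]
wrist 65.70646984690485 280.22032316611467 204.11488264946328
[[ 0.373  0.881  0.29   0.176]
 [ 0.928 -0.353 -0.12   0.656]
 [-0.003  0.314 -0.949  0.384]
 [ 0.     0.     0.     1.   ]]
{'time': 0.15, 'joints': array([ 1.15107427e+00,  2.64597390e-01,  1.60503034e+00, -1.09612529e-05,
        1.27370789e+00, -3.69113561e-02]), 'qd': array([ 0.00206743, -0.00304755, -0.00268487,  0.00076038, -0.00195806,
        0.00025056]), 'joint_efforts': array([-3.81961308e-04, -5.02851963e+01, -3.57466614e+01,  7.28767016e-02,
        2.49941560e-02, -9.24445476e-05]), 'eef_pos': array([0.25192402, 0.62564379, 0.23767855]), 'tool_rot': array([ 4.65210926e-04,  8.28711402e-01,  5.59675489e-01, -7.36948151e-04]), 'force': array([ 0.88035298, -1.45302557,  0.56722194]), 'moment': array([ 0.00033118, -0.03473887, -0.02623512]), 'finger_gap': 0.08814000548536013}
```

View pics/scene0.png

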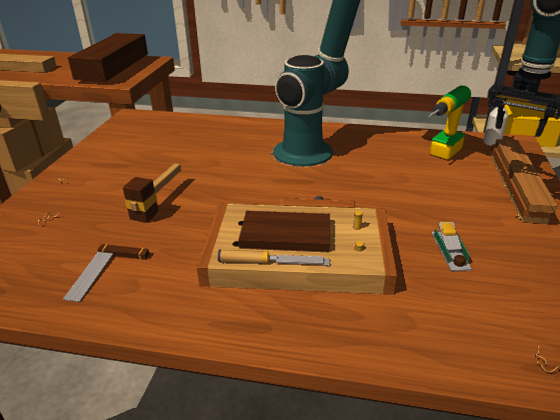

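View pics/side0.png

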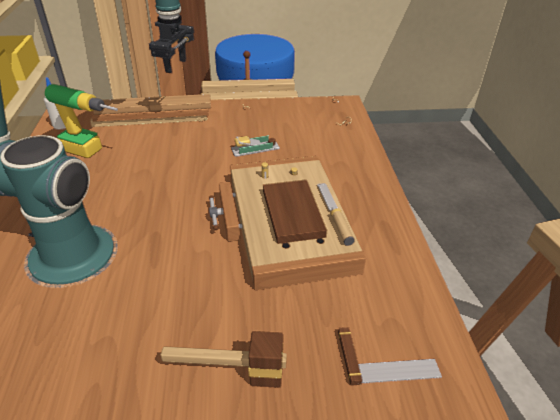

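View pics/wrist0.png

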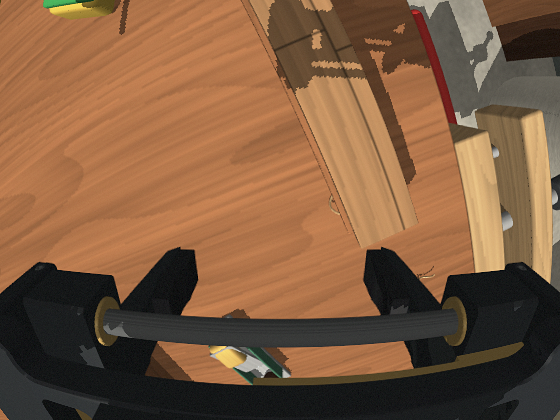

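The scene view shows the tall dog near (358,220), on the robot side, and the set dog at (360,246). The board runs about x 240–330, the mallet head is at (140,200) and its handle end at (180,168). The side view agrees: tall dog (265,170), set dog (295,172), mallet head (266,357), handle (160,357). The wrist view only sees the left part of the bench and the plane.

```bash
cat >> h.py <<'E'
def load(n): 
    d=np.load(n+'.npz'); return {k:d[k] for k in d.files}
E
python3 - <<'E'
from h import *
for n in ['scene0','side0']:
    f=load(n); P=cloud(f); img=f['image']; hsv=cv2.cvtColor(img,cv2.COLOR_BGR2HSV)
    Z=P[...,2]
    print(n)
    m=(P[...,0]>.35)&(P[...,0]<.95)&(P[...,1]>-.45)&(P[...,1]<.35)
    # slab top
    s=m&(abs(Z-.06)<.005); 
    k,lab,st,c=cv2.connectedComponentsWithStats(s.astype(np.uint8)); i=1+np.argmax(st[1:,4]); q=P[lab==i]
    print('slab z',np.median(q[:,2]),len(q), cv2.minAreaRect((q[:,:2]*1000).astype(np.float32)))
    b=m&(abs(Z-.087)<.004)
    k,lab,st,c=cv2.connectedComponentsWithStats(b.astype(np.uint8))
    for i in range(1,k):
        if st[i,4]>60:
            q=P[lab==i]; r=cv2.minAreaRect((q[:,:2]*1000).astype(np.float32)); print('board?',st[i],np.round(r[0],1),np.round(r[1],1),r[2],np.median(q[:,2]))
    print('bench',np.nanmedian(Z[m&(abs(Z)<.01)]))
    for zl,zh in ((.095,.13),):
        b=m&(Z>zl)&(Z<zh)
        k,lab,st,c=cv2.connectedComponentsWithStats(b.astype(np.uint8))
        for i in range(1,k):
            if st[i,4]>6:
                q=P[lab==i]; r=cv2.minAreaRect((q[:,:2]*1000).astype(np.float32)); print('high',st[i],np.round(r[0],1),np.round(r[1],1),r[2],np.percentile(q[:,2],[5,50,98]))
    # handle
    b=m&(P[...,1]<-.1)&(Z>.055)&(Z<.085)
    k,lab,st,c=cv2.connectedComponentsWithStats(b.astype(np.uint8))
    for i in range(1,k):
        if st[i,4]>60:
            q=P[lab==i]; r=cv2.minAreaRect((q[:,:2]*1000).astype(np.float32)); print('mid',st[i],np.round(r[0],1),np.round(r[1],1),r[2],np.percentile(q[:,2],[5,50,98]))
for n,(x,y,w,h) in {'scene0':(200,190,210,110),'side0':(210,140,160,150)}.items():
    f=load(n); c=f['image'][y:y+h,x:x+w]; cv2.imwrite('pics/%s_z.png'%n,cv2.resize(c,(min(800,600*w//h),min(600,800*h//w)),interpolation=cv2.INTER_NEAREST))
E
```

```text
scene0
slab z 0.05911805646421531 8086 ((568.1324462890625, 80.27578735351562), (325.747314453125, 460.5660095214844), 6.616801738739014)
board? [123 186  31  13  79] [ 507.9 -375.2] [42.8 83.1] 36.60831069946289 0.08748087903313706
board? [ 238  211   92   35 2673] [591.7  51.1] [136.4 219.3] 6.352822303771973 0.08609996635584272
board? [218 250  50   7 256] [713.2 -26.3] [ 23.7 115.1] 9.900745391845703 0.08581092885354574
bench -0.0008346402894352511
high [122 177  31  18 360] [ 492.7 -388.7] [64.7 68.8] 80.79279327392578 [0.09721007 0.1075468  0.11124645]
high [354 211   8   7  47] [528.1 225.4] [22.1 15.8] 44.3115234375 [0.0963293  0.10305562 0.10703602]
mid [124 173  46  35 443] [ 445.  -369.1] [ 63.4 183.6] 73.74049377441406 [0.05675801 0.06694536 0.0842417 ]
mid [ 196  203   44   67 1130] [ 612.7 -125.9] [283.9  59.8] 1.9341840744018555 [0.05664799 0.05891444 0.06174135]
side0
slab z 0.06130904496131512 7358 ((586.1329345703125, 82.2567138671875), (280.8690490722656, 468.56768798828125), 6.68197774887085)
board? [ 263  179   65   59 2485] [589.6  49.8] [131.1 226.1] 6.231213092803955 0.08822365260084919
board? [332 208  23  33 264] [708.9 -29.3] [ 26.2 119.8] 7.276852130889893 0.08726934747605397
board? [249 362  33   5  77] [ 484.8 -418.6] [ 4.4 62. ] 81.68865203857422 0.08689856056381007
bench 0.0012094420708882447
high [262 162   7   8  40] [523.6 221.2] [20.3 17.4] 45.38361358642578 [0.09736256 0.10335504 0.1089944 ]
high [ 249  331   35   33 1002] [ 488.7 -389.9] [61.1 64.2] 82.07714080810547 [0.10032518 0.11054269 0.11350848]
mid [ 250  249  116   27 1786] [ 609.8 -125.4] [282.4  63.6] 3.071669340133667 [0.05735619 0.06114842 0.06463001]
mid [197 348  90  27 999] [ 437.2 -391.4] [ 43.3 181.1] 79.536865234375 [0.05683559 0.06815723 0.08328056]
```

```bash
python3 - <<'E'
from h import *
f=load('scene0');c=f['image'][120:290,40:180];cv2.imwrite('pics/m1.png',cv2.resize(c,None,fx=3.5,fy=3.5,interpolation=cv2.INTER_NEAREST))
E
```

```text
(no output)
```

View pics/scene0_z.png

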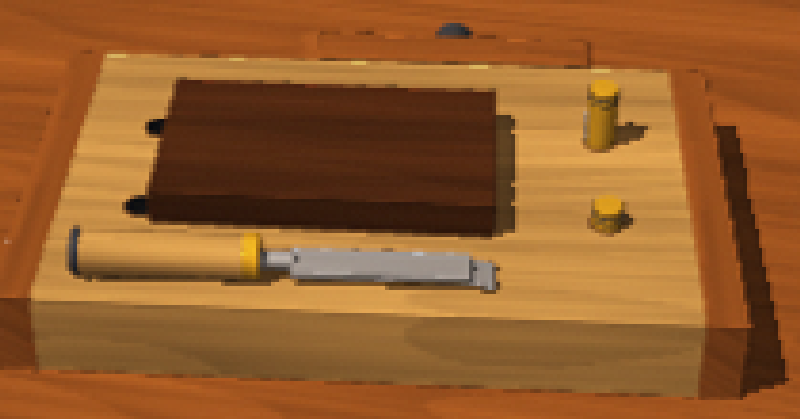

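View pics/side0_z.png

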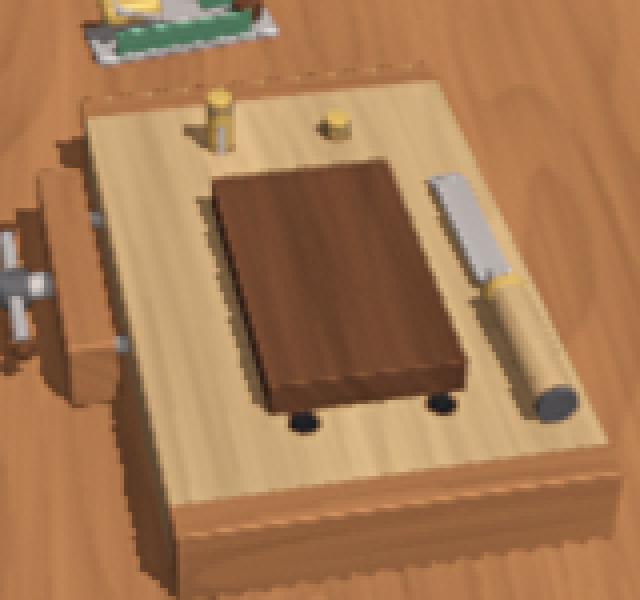

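View pics/m1.png

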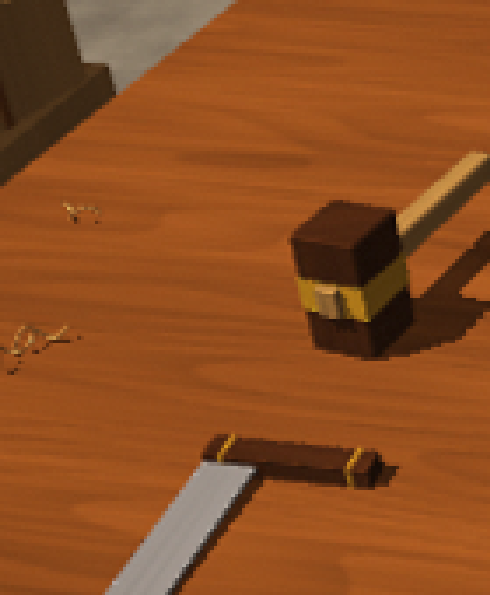

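```bash
python3 - <<'E'
from h import *
for n in ['scene0','side0']:
    f=load(n); P=cloud(f); img=f['image']; hsv=cv2.cvtColor(img,cv2.COLOR_BGR2HSV); V=hsv[...,2];S=hsv[...,1]
    R=(P[...,0]>.2)&(P[...,0]<.6)&(P[...,1]>-.5)&(P[...,1]<-.2)
    Z=P[...,2]
    h=R&(Z>.062)&(Z<.074)&(V>120)
    k,lab,st,c=cv2.connectedComponentsWithStats(h.astype(np.uint8)); i=1+np.argmax(st[1:,4]);q=P[lab==i]
    uv=np.argwhere(lab==i)[:,::-1]
    X=onplane(f,uv,.068); r=cv2.minAreaRect((X[:,:2]*1000).astype(np.float32))
    vx=cv2.fitLine((X[:,:2]*1000).astype(np.float32),cv2.DIST_L2,0,.01,.01).ravel()
    print(n,'handle',st[i],np.median(q[:,2]),r,vx,np.degrees(np.arctan2(vx[1],vx[0])))
    t=R&(Z>.105)
    k,lab,st,c=cv2.connectedComponentsWithStats(t.astype(np.uint8)); i=1+np.argmax(st[1:,4])
    uv=np.argwhere(lab==i)[:,::-1]; X=onplane(f,uv,.11)
    print('headtop',np.median(P[lab==i][:,2]),cv2.minAreaRect((X[:,:2]*1000).astype(np.float32)))
    # gripper
    if n=='scene0':
        o=np.array([.252,.6256,.2377]); d=P-o; T=np.array([[.374,.928],[.928,-.374]])
        a=d[...,:2]@T.T; g=(abs(a[...,0])<.12)&(abs(a[...,1])<.12)&(d[...,2]>-.01)&(d[...,2]<.25)
        for lo in np.arange(-.01,.25,.02):
            s=g&(d[...,2]>=lo)&(d[...,2]<lo+.02)
            if s.sum()>3: print(round(lo,2),s.sum(),np.round(np.percentile(a[s][:,0],[2,98])*1000),np.round(np.percentile(a[s][:,1],[2,98])*1000))
E
```

```text
scene0 handle [153 163  27  24 153] 0.06656787002786368 ((359.6617431640625, -366.1551208496094), (20.528823852539062, 147.34666442871094), 81.98783874511719) [ 9.9223244e-01 -1.2439777e-01  3.5907434e+02 -3.6564011e+02] -7.145979
headtop 0.10842558145971881 ((497.235107421875, -384.2337951660156), (61.27086639404297, 66.9526138305664), 79.91228485107422)
-0.01 47 [-56.  58.] [-2. 15.]
0.01 92 [-58.  60.] [-2. 15.]
0.03 111 [-59.  61.] [-7. 14.]
0.05 76 [-82.  85.] [-6. 36.]
0.07 517 [-81.  83.] [-22.  39.]
0.09 701 [-89.  76.] [-25.  37.]
0.11 215 [-38.  18.] [-15.  25.]
0.13 164 [-38.  17.] [-6. 37.]
0.15 285 [-37.  36.] [-2. 40.]
0.17 242 [-32.  37.] [10. 39.]
0.19 284 [-34.  37.] [ 4. 40.]
0.21 277 [-32.  36.] [ 6. 39.]
0.23 283 [-31.  35.] [ 8. 39.]
side0 handle [161 346  88  17 895] 0.06843213951800464 ((366.80450439453125, -374.3514099121094), (26.746116638183594, 175.84268188476562), 81.20114135742188) [ 9.8898458e-01 -1.4801873e-01  3.6306403e+02 -3.7381931e+02] -8.512127
headtop 0.11078779355033264 ((488.75634765625, -391.5743408203125), (62.874916076660156, 63.522953033447266), 81.90161895751953)
```

```bash
python3 -m jog '[{"x":30,"y":-50,"z":10,"roll":-10},{"x":60,"y":-100,"z":20,"roll":-20},{"x":90,"y":-155,"z":20,"roll":-30},{"x":120,"y":-215,"z":20,"roll":-40},{"x":150,"y":-270,"z":20,"roll":-50},{"x":170,"y":-325,"z":20,"roll":-60},{"x":190,"y":-380,"z":20,"roll":-70},{"x":210,"y":-435,"z":20,"roll":-80},{"x":220,"y":-490,"z":20,"roll":-90},{"x":230,"y":-545,"z":20,"roll":-100}]'; python3 -m jog '[{"x":0,"y":-60,"roll":-10},{"x":0,"y":-120,"roll":-20},{"x":-10,"y":-180,"roll":-30},{"x":-20,"y":-240,"roll":-40},{"x":-35,"y":-300,"roll":-50},{"x":-45,"y":-360,"roll":-60},{"x":-50,"y":-415,"roll":-66},{"x":-52,"y":-458,"roll":-66.2},{"x":-52,"y":-458,"roll":-66.2}]'
```

```text
time: 1.4
eef_pos: [0.4821, 0.0793, 0.2585]
tool_rot: [-0.0, 0.961, -0.278, 0.0]
force: [1.2, -0.0, -0.5]
finger_gap: 0.0882schema error: expected keys x, y, z, roll
```

```bash
python3 - <<'E'
from h import *
f=grab('wrist','w1'); np.savez('w1.npz',**f); o=arm.get_obs(); print(o['eef_pos'],o['tool_rot'],o['joints'],o['time'])
E
```

```text
[0.4829693  0.07338402 0.25853321] [ 0.00253597  0.95939517 -0.28205207  0.00105299] [ 0.10362681 -0.10673458  1.96538568 -0.00572743  1.28292406  0.67711977] 1.45
```

View pics/w1.png

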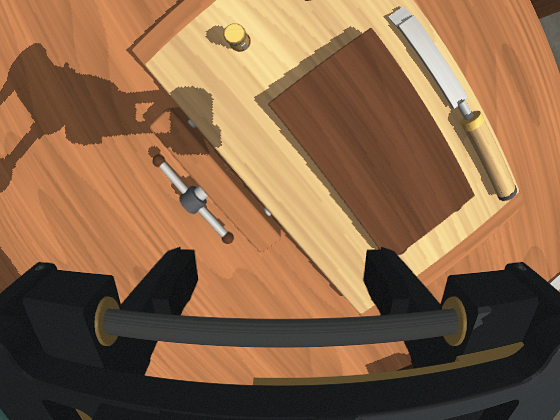

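This frame was taken mid-way, because the second move was refused: every row needs all four keys. The wrist view shows the tall dog top at (236,35), the board and the chisel. I'll continue to the mallet.

```bash
python3 -m jog '[{"x":0,"y":-60,"z":0,"roll":-10},{"x":0,"y":-120,"z":0,"roll":-20},{"x":-10,"y":-180,"z":0,"roll":-30},{"x":-20,"y":-240,"z":0,"roll":-40},{"x":-35,"y":-300,"z":0,"roll":-50},{"x":-45,"y":-360,"z":0,"roll":-60},{"x":-50,"y":-415,"z":0,"roll":-66},{"x":-52,"y":-458,"z":0,"roll":-66.2},{"x":-52,"y":-458,"z":0,"roll":-66.2}]'
python3 - <<'E'
from h import *
f=grab('wrist','w2'); np.savez('w2.npz',**f); o=arm.get_obs(); print(o['eef_pos'],o['tool_rot'],o['joints'],o['time'])
E
```

```text
time: 2.58
eef_pos: [0.4295, -0.3792, 0.258]
tool_rot: [-0.0, -0.654, 0.756, 0.0]
force: [-0.4, 0.4, 0.4]
finger_gap: 0.0879
[ 0.4296927  -0.3774638   0.25800985] [ 1.15393748e-04 -6.54483908e-01  7.56075525e-01  7.75002671e-04] [-7.64553143e-01  5.89587141e-02  1.80438259e+00  3.89729670e-04
  1.27977335e+00  9.49927216e-01] 2.625
```

View pics/w2.png

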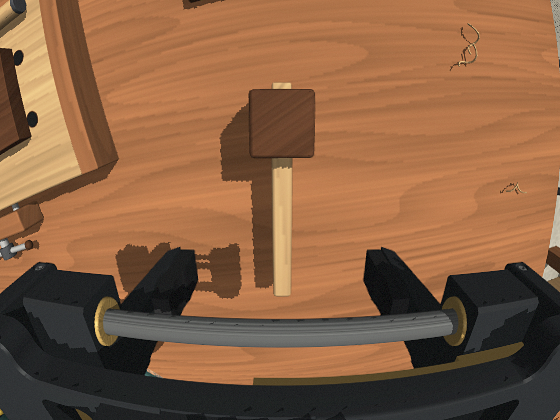

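The wrist view shows the head top spanning (250,90)–(314,157) and the handle from (283,158) to (282,296), both centred between the fingers and running vertically in the image.

```bash
python3 - <<'E'
from h import *
f=load('w2'); P=cloud(f,True); Z=P[...,2]
print('depth head',np.median(Z[100:150,260:305]),'handle',np.median(Z[180:270,278:287]),'bench',np.median(Z[50:80,150:230]))
m=(Z>.095)&(Z<.125); m[240:]=0
k,lab,st,c=cv2.connectedComponentsWithStats(m.astype(np.uint8)); i=1+np.argmax(st[1:,4])
X=onplane(f,np.argwhere(lab==i)[:,::-1],.11,True); r=cv2.minAreaRect((X[:,:2]*1000).astype(np.float32)); print(st[i],'head',r)
hm=(Z>.058)&(Z<.075)&(P[...,1]<-.2); hm[:170]=0; hm[290:]=0; hm[:,:265]=0; hm[:,300:]=0
q=P[hm]; X=onplane(f,np.argwhere(hm)[:,::-1],.068,True); r=cv2.minAreaRect((X[:,:2]*1000).astype(np.float32)); l=cv2.fitLine((X[:,:2]*1000).astype(np.float32),2,0,.01,.01).ravel(); print('handle',r,l,np.degrees(np.arctan2(l[1],l[0])))
R=cv2.Rodrigues
o=arm.get_obs(); w,x,y,z=o['tool_rot']; print('toolyaw',np.degrees(np.arctan2(2*x*y,2*x*x-1+2*w*w)))
E
```

```text
depth head nan handle nan bench nan
[ 249   89   67   69 4489] head ((489.18511962890625, -389.61627197265625), (59.47682571411133, 62.531150817871094), 81.46857452392578)
handle ((363.9619140625, -372.01324462890625), (21.907899856567383, 147.59849548339844), 81.8625259399414) [ 9.9015856e-01 -1.3995023e-01  3.6914764e+02 -3.7265424e+02] -8.044966
toolyaw -98.23894538821948
```

```bash
python3 - <<'E'
from h import *
P=cloud(load('w2'),True); Z=P[...,2]
print('head',np.nanmedian(Z[100:150,260:305]),'handle',np.nanmedian(Z[180:270,278:287]),'bench',np.nanmedian(Z[50:80,150:230]))
E
python3 -m jog '[{"x":-10,"y":-2,"z":-50,"roll":0},{"x":-10,"y":-2,"z":-105,"roll":0},{"x":-10,"y":-2,"z":-160,"roll":0},{"x":-10,"y":-2,"z":-195,"roll":0},{"x":-10,"y":-2,"z":-209,"roll":0},{"x":-10,"y":-2,"z":-209,"roll":0}]'
python3 -m jog '[{"x":0,"y":0,"z":0,"roll":0},{"x":0,"y":0,"z":0,"roll":0},{"x":0,"y":0,"z":0,"roll":0},{"x":0,"y":0,"z":0,"roll":0},{"x":0,"y":0,"z":0,"roll":0},{"x":0,"y":0,"z":0,"roll":0}]' 1 60
```

```text
head 0.11031373625650667 handle 0.06841451784143193 bench 0.0001727512760879013
time: 3.38
eef_pos: [0.4202, -0.3777, 0.0494]
tool_rot: [0.0, -0.656, 0.755, 0.001]
force: [-0.1, 0.3, 0.2]
finger_gap: 0.0881
time: 4.12
eef_pos: [0.4201, -0.3788, 0.0496]
tool_rot: [0.0, -0.655, 0.755, 0.0]
force: [-0.2, 0.1, 0.1]
finger_gap: 0.0305
```

```bash
python3 -m jog '[{"x":0,"y":0,"z":0,"roll":0},{"x":0,"y":0,"z":0,"roll":0},{"x":0,"y":0,"z":0,"roll":0},{"x":0,"y":0,"z":0,"roll":0}]' 1 60
python3 -m jog '[{"x":0,"y":0,"z":15,"roll":0},{"x":0,"y":0,"z":40,"roll":0},{"x":0,"y":0,"z":60,"roll":0},{"x":0,"y":0,"z":60,"roll":0}]'
python3 - <<'E'
from h import *
for n in ['scene','side']:
    f=grab(n); np.savez(n+'1.npz',**f); P=cloud(f); Z=P[...,2]
    R=(P[...,0]>.44)&(P[...,0]<.6)&(P[...,1]>-.46)&(P[...,1]<-.32)&(Z>.05)
    q=P[R]; print(n,np.percentile(Z[R],[1,50,98]))
    t=R&(Z>.16)&(P[...,0]>.46); 
    A=np.c_[P[t][:,:2]-[.489,-.39],np.ones(t.sum())]; print(np.linalg.lstsq(A,P[t][:,2],rcond=None)[0],t.sum())
    y,x=(300,210) if n=='side' else (130,70)
    c=f['image'][y:y+120,x-80 if n=='side' else x:x+160]; cv2.imwrite('pics/lift_%s.png'%n,cv2.resize(c,None,fx=3,fy=3))
E
```

```text
time: 4.62
eef_pos: [0.42, -0.3789, 0.0496]
tool_rot: [-0.0, -0.655, 0.755, 0.0]
force: [0.3, -1.6, -0.9]
finger_gap: 0.0216
time: 5.12
eef_pos: [0.4211, -0.3797, 0.1117]
tool_rot: [0.0, -0.655, 0.755, -0.002]
force: [-0.2, 0.4, -4.3]
finger_gap: 0.0215
scene [0.06681742 0.27727799 0.48740051]
[-2.09779694  2.94566988  0.25645802] 1222
side [0.06970354 0.26731906 0.49366694]
[-3.69743662  3.41459852  0.25583954] 1731
```

View pics/lift_side.png

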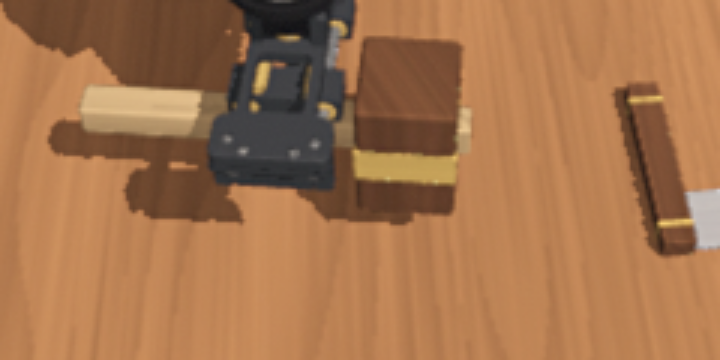

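View pics/lift_scene.png

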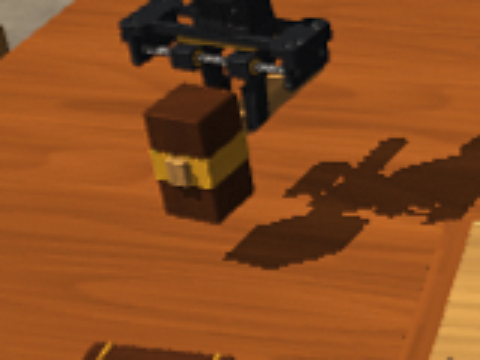

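The mallet is off the bench and level in the pads (head at (410,120) in the side crop), with the head clear of the gripper body. Next I'll measure the dogs.

```bash
cat > dogs.py <<'E'
from h import *
def dogs(f,fish=False,verbose=True):
    P=cloud(f,fish); Z=P[...,2]; hsv=cv2.cvtColor(f['image'],cv2.COLOR_BGR2HSV)
    R=(P[...,0]>.44)&(P[...,0]<.7)&(P[...,1]>-.12)&(P[...,1]<.30)
    s=R&(abs(Z-.06)<.004)&(P[...,1]>.15); A=np.c_[P[s][:,:2],np.ones(s.sum())]; c=np.linalg.lstsq(A,P[s][:,2],rcond=None)[0]
    res=P[s][:,2]-A@c
    H=Z-(P[...,0]*c[0]+P[...,1]*c[1]+c[2])
    print('slab',np.round(c,4),'std',res.std())
    out=[]
    for nm,ctr in (('tall',(.525,.225)),('set',(.614,.236))):
        D=np.hypot(P[...,0]-ctr[0],P[...,1]-ctr[1])<.02
        q=D&(H>.005)
        h=H[q]; top=np.percentile(h,95) if len(h) else np.nan
        t=q&(H>top-.003)
        print(nm,q.sum(),'H pct',np.round(np.percentile(h,[50,75,85,90,95,98])*1000,1),'top xy',np.round(P[t][:,:2].mean(0)*1000,1),t.sum())
    return P,H
E
python3 - <<'E'
from dogs import *
for n in ['scene0','side0','scene1','side1']: print(n); dogs(load(n))
print('w1'); P,H=dogs(load('w1'),True)
E
```

```text
scene0
slab [0.0001 0.0011 0.0591] std 0.0013665297172041793
tall 131 H pct [29.6 41.4 44.1 44.4 46.  46.8] top xy [528.3 226. ] 29
set 59 H pct [14.7 15.8 16.  16.3 16.7 17.1] top xy [616.7 237. ] 36
side0
slab [-0.0005  0.0017  0.0612] std 0.001514033754623813
tall 85 H pct [31.4 41.9 44.4 45.3 46.1 47.2] top xy [523.7 224.6] 15
set 37 H pct [13.2 15.8 16.  16.1 16.7 17.4] top xy [613.7 233.6] 16
scene1
slab [-0.0001  0.0018  0.059 ] std 0.0013903927887486207
tall 130 H pct [28.6 40.7 44.  44.2 45.  45.4] top xy [527.7 225.9] 29
set 58 H pct [14.1 15.6 16.5 17.1 17.4 17.5] top xy [615.9 237. ] 26
side1
slab [-0.0009  0.0005  0.0617] std 0.0015101664042967893
tall 86 H pct [31.1 41.6 44.2 45.4 46.7 47.6] top xy [523.5 223.9] 17
set 35 H pct [14.3 15.6 16.1 16.5 16.8 17. ] top xy [613.8 234.6] 19
w1
slab [-0.0009 -0.0001  0.0608] std 0.0008077203054455968
tall 497 H pct [44.3 45.1 45.5 45.7 46.1 46.3] top xy [523.8 224.5] 334Traceback (most recent call last):
  File "<stdin>", line 3, in <module>
  File "dogs.py", line 15, in dogs
    print(nm,q.sum(),'H pct',np.round(np.percentile(h,[50,75,85,90,95,98])*1000,1),'top xy',np.round(P[t][:,:2].mean(0)*1000,1),t.sum())
                                      ~~~~~~~~~~~~~^^^^^^^^^^^^^^^^^^^^^^^
    return _quantile_unchecked(
        a, q, axis, out, overwrite_input, method, keepdims, weights)
    return _ureduce(a,
                    func=_quantile_ureduce_func,
    ...<5 lines>...
                    overwrite_input=overwrite_input,
                    method=method)
    r = func(a, **kwargs)
    result = _quantile(arr,
                       quantiles=q,
    ...<2 lines>...
                       out=out,
                       weights=wgt)
    slices_having_nans = np.isnan(arr[-1, ...])
                                  ~~~^^^^^^^^^
IndexError: index -1 is out of bounds for axis 0 with size 0
```

```bash
python3 -m jog '[{"x":5,"y":30,"z":40,"roll":0},{"x":10,"y":85,"z":70,"roll":0},{"x":15,"y":140,"z":90,"roll":0},{"x":20,"y":200,"z":90,"roll":0},{"x":25,"y":260,"z":90,"roll":0},{"x":30,"y":320,"z":90,"roll":0},{"x":35,"y":380,"z":90,"roll":0},{"x":40,"y":440,"z":90,"roll":0},{"x":45,"y":500,"z":90,"roll":0},{"x":50,"y":550,"z":90,"roll":0}]'
python3 -m jog '[{"x":3,"y":40,"z":0,"roll":0},{"x":3,"y":62,"z":0,"roll":0},{"x":3,"y":62,"z":0,"roll":0},{"x":3,"y":62,"z":0,"roll":0}]'
python3 - <<'E'
from dogs import *
o=arm.get_obs(); print(o['eef_pos'],o['force'],o['time'])
for n in ['scene','side','wrist']:
    f=grab(n,n+'2'); np.savez(n+'2.npz',**f)
o=arm.get_obs(); print(o['eef_pos'],o['force'],o['time'])
E
```

```text
time: 6.48
eef_pos: [0.4686, 0.1732, 0.1981]
tool_rot: [-0.001, -0.656, 0.755, 0.001]
force: [1.4, 0.6, -4.4]
finger_gap: 0.0214
time: 6.98
eef_pos: [0.4722, 0.2324, 0.1984]
tool_rot: [-0.001, -0.655, 0.755, 0.0]
force: [0.1, -0.2, -5.4]
finger_gap: 0.0214
[0.47216966 0.23240032 0.19835908] [ 0.09655338 -0.17253683 -5.39035696] 6.975
[0.47289374 0.23214306 0.1993029 ] [-0.7011184  -0.30832682 -5.0752425 ] 7.125
```

View pics/wrist2.png

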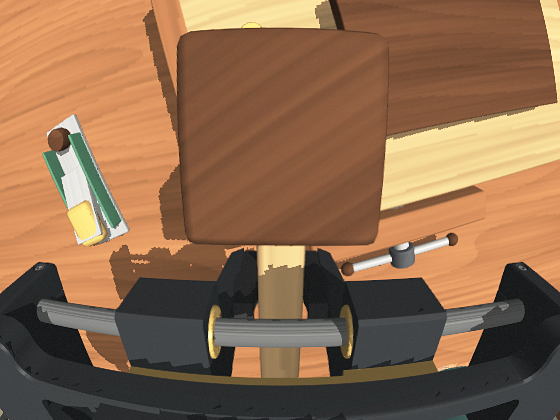

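View pics/side2.png

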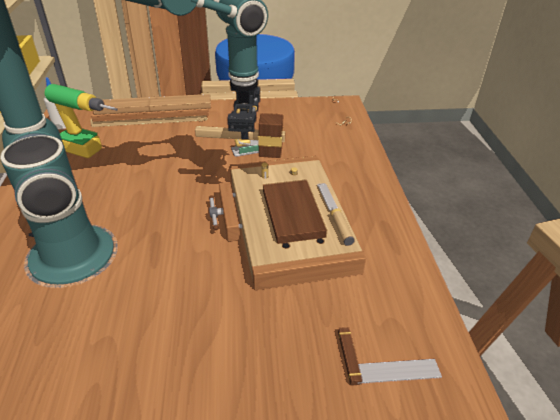

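View pics/scene2.png

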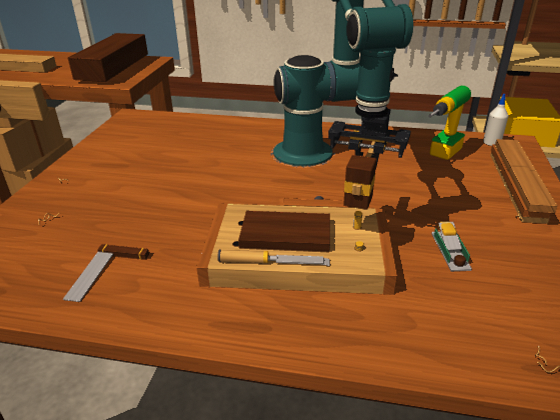

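The head hangs over the tall dog in both fixed views: side, head (270,135) above dog (265,170); scene, head (360,183) above dog (358,222). First strike, deliberately short.

```bash
python3 -m jog '[{"x":0,"y":0,"z":-20,"roll":0},{"x":0,"y":0,"z":-38,"roll":0},{"x":0,"y":0,"z":-56,"roll":0},{"x":0,"y":0,"z":-56,"roll":0}]'
python3 -m jog '[{"x":0,"y":0,"z":20,"roll":0},{"x":0,"y":0,"z":56,"roll":0},{"x":0,"y":0,"z":56,"roll":0}]'
python3 - <<'E'
from dogs import *
for n in ['scene','side']:
    f=grab(n,n+'3'); np.savez(n+'3.npz',**f); dogs(f)
f=load('side3'); c=f['image'][90:240,190:350]; cv2.imwrite('pics/s3z.png',cv2.resize(c,None,fx=4,fy=4,interpolation=2))
E
```

```text
time: 7.62
eef_pos: [0.4732, 0.2327, 0.1429]
tool_rot: [-0.0, -0.655, 0.756, -0.0]
force: [-0.2, -0.5, -5.0]
finger_gap: 0.0215
time: 8.0
eef_pos: [0.4757, 0.2342, 0.2029]
tool_rot: [0.003, -0.655, 0.755, -0.001]
force: [0.4, 0.2, -5.2]
finger_gap: 0.0215
slab [0.     0.0008 0.0592] std 0.0013958390066410203
tall 1359 H pct [414.4 478.3 492.8 499.7 507.2 511.7] top xy [513.9 219.6] 97
set 58 H pct [13.9 15.3 16.1 16.6 17.4 18.1] top xy [616.9 236.2] 26
slab [ 0.0002 -0.      0.0611] std 0.0015506998068337908
tall 210 H pct [200.2 304.5 353.9 376.9 397.3 412.3] top xy [507.2 224.2] 13
set 39 H pct [13.1 15.8 17.  17.4 18.1 18.7] top xy [611.8 232.2] 13
```

View pics/s3z.png

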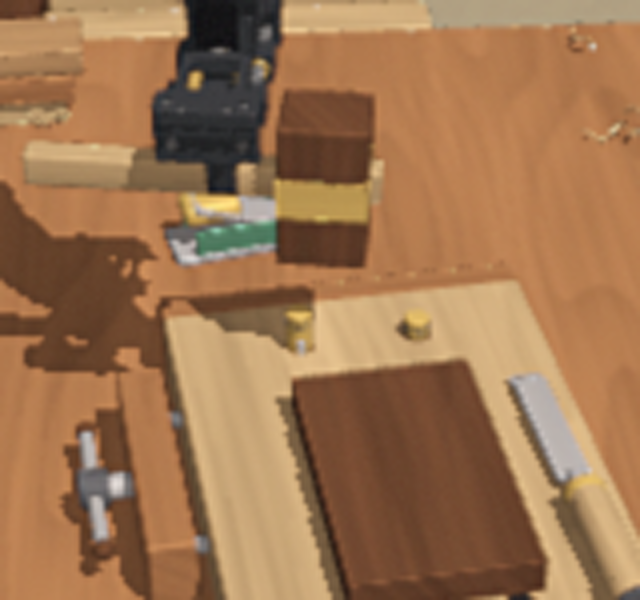

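The side crop shows the tall dog (300,330) clearly lower, and the mallet still level. I'll limit the height mask and quantify.

```bash
sed -i 's/q=D&(H>.005)/q=D\&(H>.005)\&(H<.055)/' dogs.py; python3 - <<'E'
from dogs import *
for n in ['scene3','side3']: dogs(load(n))
E
```

```text
slab [0.     0.0008 0.0592] std 0.0013958390066410203
tall 93 H pct [23.3 30.4 31.4 32.  33.1 34. ] top xy [526.2 225.8] 27
set 58 H pct [13.9 15.3 16.1 16.6 17.4 18.1] top xy [616.9 236.2] 26
slab [ 0.0002 -0.      0.0611] std 0.0015506998068337908
tall 68 H pct [22.9 30.6 32.4 33.3 34.2 34.6] top xy [525.  222.1] 14
set 39 H pct [13.1 15.8 17.  17.4 18.1 18.7] top xy [611.8 232.2] 13
```

```bash
python3 -m jog '[{"x":0,"y":0,"z":-30,"roll":0},{"x":0,"y":0,"z":-50,"roll":0},{"x":0,"y":0,"z":-69,"roll":0},{"x":0,"y":0,"z":-69,"roll":0}]'
python3 -m jog '[{"x":0,"y":0,"z":20,"roll":0},{"x":-10,"y":30,"z":60,"roll":0},{"x":-20,"y":90,"z":80,"roll":0},{"x":-10,"y":140,"z":80,"roll":0},{"x":0,"y":140,"z":80,"roll":0},{"x":0,"y":140,"z":80,"roll":0}]'
python3 - <<'E'
from dogs import *
for n in ['scene','side','wrist']:
    f=grab(n,n+'4'); np.savez(n+'4.npz',**f)
for n in ['scene4','side4']: dogs(load(n))
print(arm.get_obs()['eef_pos'],arm.get_obs()['time'])
E
```

```text
time: 8.6
eef_pos: [0.4721, 0.2326, 0.1286]
tool_rot: [-0.001, -0.655, 0.755, 0.0]
force: [-0.5, 0.0, -5.2]
finger_gap: 0.0214
time: 9.35
eef_pos: [0.4731, 0.3727, 0.2097]
tool_rot: [-0.001, -0.655, 0.755, -0.0]
force: [-0.4, 0.5, -5.7]
finger_gap: 0.0219
slab [0.0002 0.0023 0.0587] std 0.0013752190924336957
tall 54 H pct [14.4 16.6 17.5 18.  18.7 19.2] top xy [527.7 225.9] 22
set 58 H pct [13.9 16.2 16.6 16.7 17.  17.7] top xy [616.9 236. ] 28
slab [-0.0005 -0.      0.0616] std 0.0015235717680482232
tall 41 H pct [15.2 16.7 17.5 17.6 17.8 18.8] top xy [524.1 223.4] 23
set 37 H pct [13.6 15.5 16.5 17.  17.7 18.3] top xy [613.  234.8] 15
[0.47267749 0.37172212 0.20985813] 9.5
```

View pics/wrist4.png

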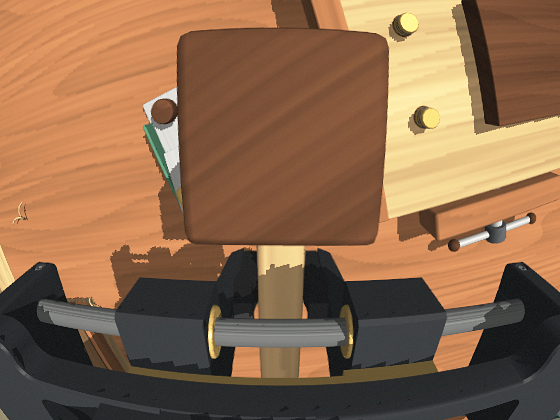

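The wrist camera now sees both dog tops, tall at (428,117) and set at (405,25), which allows a fine height comparison.

```bash
cat > wd.py <<'E'
from h import *
def wd(n):
    f=load(n); P=cloud(f,True); Z=P[...,2]; hsv=cv2.cvtColor(f['image'],cv2.COLOR_BGR2HSV)
    s=(abs(Z-.06)<.004)&(P[...,0]>.45)&(P[...,0]<.66)&(P[...,1]>.165)&(P[...,1]<.285)
    A=np.c_[P[s][:,:2]-[.57,.23],np.ones(s.sum())]; c=np.linalg.lstsq(A,P[s][:,2],rcond=None)[0]
    H=Z-((P[...,0]-.57)*c[0]+(P[...,1]-.23)*c[1]+c[2]); print('slab',c,s.sum(),(P[s][:,2]-A@c).std())
    for nm,ctr in (('tall',(.525,.225)),('set',(.6145,.2355))):
        q=(np.hypot(P[...,0]-ctr[0],P[...,1]-ctr[1])<.022)&(H>.006)&(H<.03)
        h=H[q]; 
        # histogram mode of the top
        med=np.percentile(h,80)
        t=q&(abs(H-med)<.0025); 
        for _ in range(5): med=np.median(H[t]); t=q&(abs(H-med)<.0025)
        xy=P[t][:,:2]; 
        print(nm,q.sum(),t.sum(),'top H mean %.2f med %.2f'%(H[t].mean()*1e3,np.median(H[t])*1e3),'Z %.2f'%(np.median(Z[t])*1e3),'xy',np.round((xy.max(0)+xy.min(0))*500,1),np.round(xy.mean(0)*1e3,1))
    return P,H
if __name__=='__main__':
    import sys; wd(sys.argv[1])
E
python3 wd.py wrist4
```

```text
slab [-0.00065419 -0.00089618  0.06041103] 16445 0.0007550351465804423
tall 399 319 top H mean 16.76 med 16.78 Z 77.22 xy [524.3 225.6] [524.1 226. ]
set 389 322 top H mean 15.31 med 15.40 Z 75.78 xy [612.8 236. ] [612.9 236.5]
```

```bash
python3 -m jog '[{"x":-10,"y":-50,"z":0,"roll":0},{"x":-10,"y":-100,"z":0,"roll":0},{"x":0,"y":-140,"z":-11,"roll":0},{"x":0,"y":-140,"z":-11,"roll":0},{"x":0,"y":-140,"z":-41,"roll":0},{"x":0,"y":-140,"z":-61,"roll":0},{"x":0,"y":-140,"z":-81.3,"roll":0},{"x":0,"y":-140,"z":-81.3,"roll":0}]'
python3 -m jog '[{"x":0,"y":0,"z":20,"roll":0},{"x":-10,"y":30,"z":60,"roll":0},{"x":-20,"y":90,"z":80,"roll":0},{"x":-10,"y":140,"z":80,"roll":0},{"x":0,"y":140,"z":80,"roll":0},{"x":0,"y":140,"z":80,"roll":0}]'
python3 - <<'E'
from h import *
from wd import wd
for n in ['5','5b']:
    f=grab('wrist','wrist'+n); np.savez('wrist'+n+'.npz',**f); wd('wrist'+n)
print(arm.get_obs()['eef_pos'],arm.get_obs()['time'])
E
```

```text
time: 10.5
eef_pos: [0.4722, 0.2331, 0.1285]
tool_rot: [-0.001, -0.655, 0.756, 0.0]
force: [-0.6, 0.5, -4.8]
finger_gap: 0.0218
time: 11.25
eef_pos: [0.4733, 0.3731, 0.2098]
tool_rot: [-0.0, -0.655, 0.755, -0.0]
force: [-0.5, -0.8, -5.5]
finger_gap: 0.0219
slab [-0.00073303 -0.00084953  0.0604274 ] 16685 0.0007588589806504277
tall 389 316 top H mean 16.28 med 16.32 Z 76.79 xy [523.9 225.9] [524.  226.1]
set 397 329 top H mean 15.29 med 15.35 Z 75.74 xy [612.9 236. ] [613.  236.5]
slab [-0.00045865 -0.00054855  0.0604304 ] 16573 0.0007610124776033176
tall 395 321 top H mean 16.29 med 16.32 Z 76.77 xy [524.2 225.3] [524.1 226.1]
set 397 319 top H mean 15.37 med 15.33 Z 75.74 xy [613.1 235.8] [613.  236.5]
[0.47273659 0.37205271 0.20919726] 11.35
```

```bash
python3 -m jog '[{"x":-10,"y":-50,"z":0,"roll":0},{"x":-10,"y":-100,"z":0,"roll":0},{"x":0,"y":-140,"z":-11,"roll":0},{"x":0,"y":-140,"z":-11,"roll":0},{"x":0,"y":-140,"z":-41,"roll":0},{"x":0,"y":-140,"z":-61,"roll":0},{"x":0,"y":-140,"z":-81.1,"roll":0},{"x":0,"y":-140,"z":-81.1,"roll":0}]'
python3 -m jog '[{"x":0,"y":0,"z":20,"roll":0},{"x":-10,"y":30,"z":60,"roll":0},{"x":-20,"y":90,"z":80,"roll":0},{"x":-10,"y":140,"z":80,"roll":0},{"x":0,"y":140,"z":80,"roll":0},{"x":0,"y":140,"z":80,"roll":0}]'
python3 - <<'E'
from h import *
from wd import wd
for n in ['6','6b']:
    f=grab('wrist','wrist'+n); np.savez('wrist'+n+'.npz',**f); wd('wrist'+n)
print(arm.get_obs()['eef_pos'],arm.get_obs()['time'])
E
```

```text
time: 12.35
eef_pos: [0.4722, 0.233, 0.1275]
tool_rot: [-0.001, -0.655, 0.756, 0.0]
force: [-1.1, -0.5, -5.0]
finger_gap: 0.0215
time: 13.1
eef_pos: [0.4733, 0.373, 0.2086]
tool_rot: [-0.0, -0.655, 0.755, -0.0]
force: [-0.1, -0.3, -5.5]
finger_gap: 0.0216
slab [-0.0007763  -0.00029062  0.06043058] 16799 0.0007638969859010192
tall 382 314 top H mean 15.40 med 15.53 Z 75.99 xy [524.2 225.5] [524.  226.1]
set 391 327 top H mean 15.31 med 15.36 Z 75.75 xy [613.2 236.3] [612.9 236.5]
slab [-0.00069108 -0.00058227  0.06042263] 16680 0.0007570092231554696
tall 391 319 top H mean 15.44 med 15.49 Z 75.95 xy [524.1 225.5] [524.  226.1]
set 399 328 top H mean 15.33 med 15.32 Z 75.72 xy [613.  236.1] [612.9 236.5]
[0.47270235 0.37201382 0.20810209] 13.2
```

The dogs are now level to about 0.1–0.2 mm, with the set dog unchanged at 15.3 mm. Next I'll put the mallet down on the bench to the right of the slab.

```bash
python3 -m jog '[{"x":-10,"y":-40,"z":0,"roll":0},{"x":-10,"y":-95,"z":0,"roll":0},{"x":-10,"y":-155,"z":0,"roll":0},{"x":-10,"y":-215,"z":0,"roll":0},{"x":-10,"y":-275,"z":0,"roll":0},{"x":-10,"y":-335,"z":0,"roll":0},{"x":-15,"y":-395,"z":0,"roll":0},{"x":-20,"y":-455,"z":0,"roll":0},{"x":-30,"y":-515,"z":0,"roll":0},{"x":-38,"y":-575,"z":0,"roll":0}]'
python3 -m jog '[{"x":-4,"y":-40,"z":-10,"roll":0},{"x":-4,"y":-52,"z":-50,"roll":0},{"x":-4,"y":-52,"z":-100,"roll":0},{"x":-4,"y":-52,"z":-135,"roll":0},{"x":-4,"y":-52,"z":-152,"roll":0},{"x":-4,"y":-52,"z":-152,"roll":0}]'
```

```text
time: 14.45
eef_pos: [0.433, -0.2041, 0.2085]
tool_rot: [-0.0, -0.654, 0.756, -0.0]
force: [0.2, 0.3, -4.5]
finger_gap: 0.0214
time: 15.2
eef_pos: [0.4298, -0.2535, 0.0556]
tool_rot: [-0.0, -0.655, 0.756, 0.001]
force: [0.2, -0.7, -4.5]
finger_gap: 0.0215
```

```bash
python3 -m jog '[{"x":0,"y":0,"z":-2,"roll":0},{"x":0,"y":0,"z":-4,"roll":0},{"x":0,"y":0,"z":-4,"roll":0}]'
python3 - <<'E'
from h import *
f=grab('side','side7'); np.savez('side7.npz',**f)
cv2.imwrite('pics/s7z.png',cv2.resize(f['image'][200:360,150:350],None,fx=3.5,fy=3.5,interpolation=2))
E
```

```text
time: 15.58
eef_pos: [0.4317, -0.2541, 0.0532]
tool_rot: [0.0, -0.655, 0.755, -0.001]
force: [-0.1, -0.3, -5.4]
finger_gap: 0.0217
```

View pics/s7z.png

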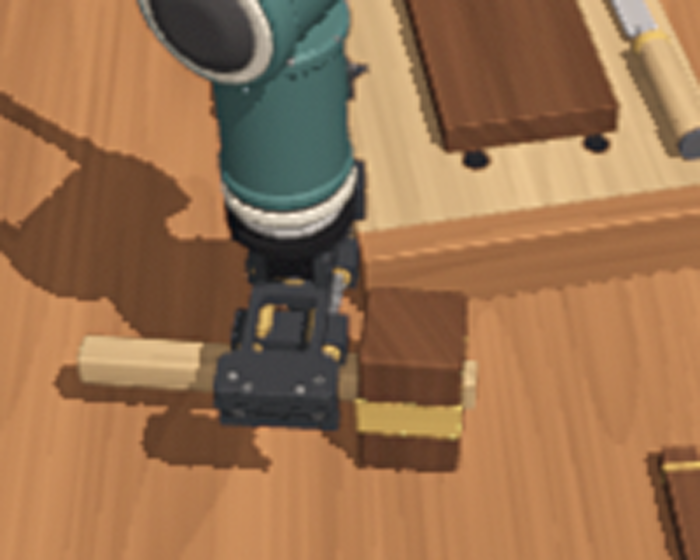

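The mallet hangs level just above the bench, head base near (410,465) in the crop and clear of the slab. I'll lower it in small steps until it makes contact.

```bash
python3 -m jog '[{"x":0,"y":0,"z":-1,"roll":0},{"x":0,"y":0,"z":-1,"roll":0}]'; python3 -m jog '[{"x":0,"y":0,"z":-1,"roll":0},{"x":0,"y":0,"z":-1,"roll":0}]'
```

```text
time: 15.88
eef_pos: [0.4311, -0.2538, 0.0513]
tool_rot: [0.0, -0.655, 0.755, 0.0]
force: [-0.3, 0.3, -4.0]
finger_gap: 0.0216
time: 16.12
eef_pos: [0.4312, -0.2539, 0.0505]
tool_rot: [-0.0, -0.655, 0.755, -0.0]
force: [-0.8, -0.1, -1.6]
finger_gap: 0.0212
```

```bash
python3 -m jog '[{"x":0,"y":0,"z":-0.5,"roll":0},{"x":0,"y":0,"z":-0.5,"roll":0}]'; python3 -m jog '[{"x":0,"y":0,"z":0,"roll":0},{"x":0,"y":0,"z":0,"roll":0},{"x":0,"y":0,"z":0,"roll":0},{"x":0,"y":0,"z":0,"roll":0},{"x":0,"y":0,"z":0,"roll":0},{"x":0,"y":0,"z":0,"roll":0},{"x":0,"y":0,"z":0,"roll":0},{"x":0,"y":0,"z":0,"roll":0}]' -1
python3 -m jog '[{"x":-3,"y":0,"z":15,"roll":0},{"x":-3,"y":0,"z":60,"roll":0},{"x":-3,"y":0,"z":120,"roll":0},{"x":-3,"y":0,"z":170,"roll":0},{"x":-3,"y":0,"z":170,"roll":0}]'
python3 - <<'E'
from h import *
f=grab('wrist','w8'); np.savez('w8.npz',**f)
E
```

```text
time: 16.38
eef_pos: [0.4311, -0.254, 0.0501]
tool_rot: [-0.0, -0.655, 0.755, -0.0]
force: [-2.9, 0.7, 0.6]
finger_gap: 0.0212
time: 17.38
eef_pos: [0.4311, -0.2539, 0.0498]
tool_rot: [-0.0, -0.655, 0.755, 0.0]
force: [-0.3, 0.4, -0.7]
finger_gap: 0.0879
time: 18.0
eef_pos: [0.431, -0.2559, 0.2265]
tool_rot: [0.002, -0.655, 0.755, -0.006]
force: [0.2, -0.2, -0.6]
finger_gap: 0.0883
```

View pics/w8.png

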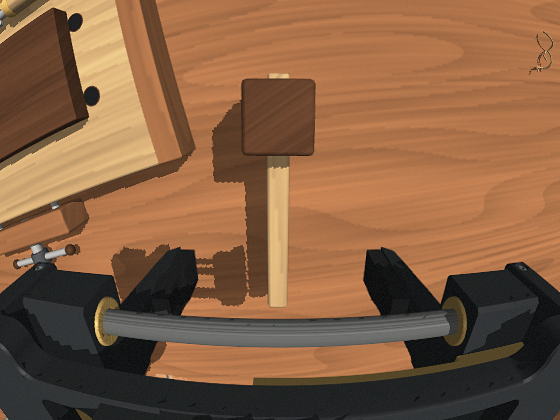

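The mallet stands on the bench, head (278,117) and handle (278,230), clear of the slab. Next I'll move behind the board with the jaws along the slab's x axis.

```bash
python3 -m jog '[{"x":18,"y":16,"z":0,"roll":10.5},{"x":36,"y":32,"z":0,"roll":21},{"x":54,"y":48,"z":0,"roll":31.5},{"x":72,"y":64,"z":0,"roll":42},{"x":90,"y":80,"z":0,"roll":52.5},{"x":108,"y":96,"z":0,"roll":63},{"x":126,"y":112,"z":0,"roll":73.5},{"x":144,"y":128,"z":0,"roll":84},{"x":162,"y":144,"z":0,"roll":94.5},{"x":179,"y":160,"z":0,"roll":104.9}]'
python3 -m jog '[{"x":0,"y":0,"z":0,"roll":0},{"x":0,"y":0,"z":0,"roll":0}]'
python3 - <<'E'
from h import *
o=arm.get_obs(); w,x,y,z=o['tool_rot']; print(o['eef_pos'],'toolyaw',np.degrees(np.arctan2(2*x*y,2*x*x-1+2*w*w)))
f=grab('wrist','w9'); np.savez('w9.npz',**f)
P=cloud(f,True); Z=P[...,2]
m=(abs(Z-.0875)<.006)&(P[...,0]>.48)&(P[...,0]<.69)&(P[...,1]<.2)&(P[...,1]>-.1)
k,lab,st,c=cv2.connectedComponentsWithStats(m.astype(np.uint8)); i=1+np.argmax(st[1:,4])
X=onplane(f,np.argwhere(lab==i)[:,::-1],np.median(Z[lab==i]),True); print(np.median(Z[lab==i]),cv2.minAreaRect((X[:,:2]*1000).astype(np.float32)))
E
```

```text
time: 19.3
eef_pos: [0.6062, -0.093, 0.2175]
tool_rot: [-0.0, 0.998, 0.062, -0.002]
force: [-0.2, -0.2, -0.8]
finger_gap: 0.088
time: 19.55
eef_pos: [0.6058, -0.0941, 0.2185]
tool_rot: [-0.0, 0.998, 0.058, -0.001]
force: [-1.1, -0.1, 0.2]
finger_gap: 0.0881
[ 0.60584764 -0.09408666  0.21849515] toolyaw 6.609741620621292
0.08730943813878653 ((593.9577026367188, 9.606719970703125), (129.95321655273438, 138.4439697265625), 6.298853874206543)
```

View pics/w9.png

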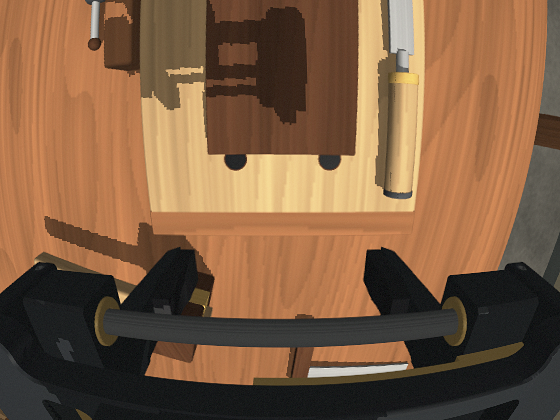

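The rear edge of the board is at about y=-142 mm in the slab frame, centred on it. The two fingers straddle the middle and stay clear of the chisel (handle at (400,140)). I'll descend and push.

```bash
python3 -m jog '[{"x":0,"y":0,"z":-50,"roll":0.1},{"x":0,"y":0,"z":-100,"roll":0.1},{"x":0,"y":0,"z":-135,"roll":0.1},{"x":0,"y":0,"z":-150,"roll":0.1},{"x":0,"y":0,"z":-150,"roll":0.1}]'
python3 -m jog '[{"x":-0.9,"y":7.9,"z":0,"roll":0},{"x":-1.9,"y":15.9,"z":0,"roll":0},{"x":-2.6,"y":21.9,"z":0,"roll":0},{"x":-3.3,"y":27.8,"z":0,"roll":0},{"x":-4.2,"y":35.8,"z":0,"roll":0},{"x":-5.1,"y":43.7,"z":0,"roll":0},{"x":-5.1,"y":43.7,"z":0,"roll":0}]'
```

```text
time: 20.23
eef_pos: [0.6062, -0.0942, 0.0692]
tool_rot: [-0.0, 0.998, 0.059, -0.001]
force: [1.2, -0.1, 0.3]
finger_gap: 0.0881
time: 21.1
eef_pos: [0.6027, -0.0499, 0.0705]
tool_rot: [0.0, 0.998, 0.06, 0.001]
force: [1.9, -1.8, 1.1]
finger_gap: 0.0878
```

```bash
python3 -m jog '[{"x":-0.8,"y":7,"z":-1,"roll":0},{"x":-1.6,"y":14,"z":-1,"roll":0},{"x":-2.3,"y":20,"z":-1,"roll":0},{"x":-3,"y":26,"z":-1,"roll":0},{"x":-3,"y":26,"z":-1,"roll":0}]'
cat > bd.py <<'E'
from h import *
def bd(f,fish):
    P=cloud(f,fish); Z=P[...,2]
    th=np.radians(6.67); R=np.array([[np.cos(th),np.sin(th)],[-np.sin(th),np.cos(th)]])
    S=(P[...,:2]-[.586,.082])@R.T
    m=(abs(Z-.0875)<.006)&(abs(S[...,0])<.09)&(S[...,1]>-.16)&(S[...,1]<.16)
    k,lab,st,c=cv2.connectedComponentsWithStats(m.astype(np.uint8)); i=1+np.argmax(st[1:,4])
    X=onplane(f,np.argwhere(lab==i)[:,::-1],np.median(Z[lab==i]),fish)
    X=(X[:,:2]-[.586,.082])@R.T*1000
    r=cv2.minAreaRect(X.astype(np.float32)); a=(r[2]+45)%90-45
    print('board slab-frame: yaw %.2f'%a,'x',np.round(np.percentile(X[:,0],[.5,99.5]),1),'y',np.round(np.percentile(X[:,1],[.5,99.5]),1))
    # front-edge by column strips
    for lo in range(-60,60,20):
        s=(X[:,0]>lo)&(X[:,0]<lo+20)
        if s.sum()>20: print(lo,np.round(X[s][:,1].max(),1),end='; ')
    print()
E
python3 - <<'E'
from bd import *
for n in ['wrist','scene','side']:
    f=grab(n,n+'10'); np.savez(n+'10.npz',**f); print(n); bd(f,n=='wrist')
E
```

```text
time: 21.72
eef_pos: [0.5999, -0.0246, 0.0696]
tool_rot: [0.0, 0.998, 0.06, 0.001]
force: [1.2, -4.0, 2.4]
finger_gap: 0.0879
wrist
board slab-frame: yaw 0.16 x [-64.2  63. ] y [-105.8   18.2]
-60 20.8; -40 17.7; -20 15.8; 0 15.9; 20 17.9; 40 21.1; 
scene
board slab-frame: yaw 0.20 x [-62.8  71.5] y [-107.6  122.6]
-60 121.9; -40 123.4; -20 123.1; 0 122.5; 20 123.6; 40 123.5; 
side
board slab-frame: yaw -1.33 x [-66.6  11.6] y [ 26.3 122. ]
-60 122.5; -40 121.4; -20 122.0;
```

View pics/wrist10.png

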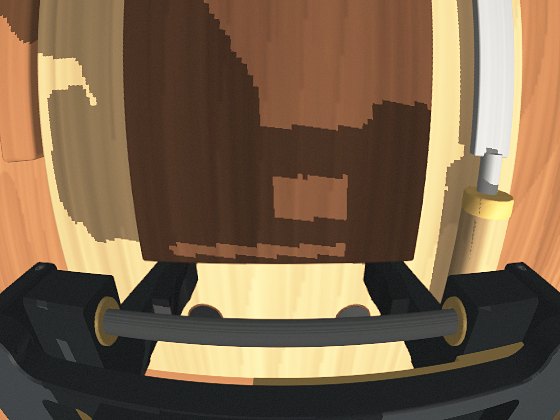

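View pics/side10.png

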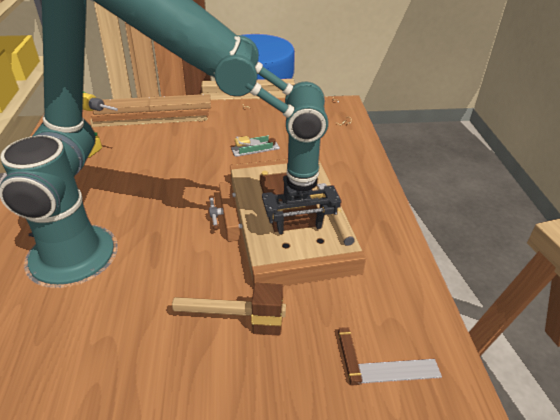

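The board is straight (yaw about 0.2°) with its front at roughly 122 mm, so about 18 mm is left. I'll push on slowly and watch the force.

```bash
python3 -m jog '[{"x":-0.6,"y":5,"z":0,"roll":0},{"x":-1.2,"y":10,"z":0,"roll":0},{"x":-1.7,"y":14.5,"z":0,"roll":0},{"x":-1.7,"y":14.5,"z":0,"roll":0}]'
python3 -m jog '[{"x":-0.2,"y":2,"z":0,"roll":0},{"x":-0.2,"y":2,"z":0,"roll":0}]'
python3 -m jog '[{"x":-0.1,"y":1,"z":0,"roll":0},{"x":-0.1,"y":1,"z":0,"roll":0}]'
```

```text
time: 22.38
eef_pos: [0.5974, -0.0098, 0.0689]
tool_rot: [0.0, 0.998, 0.06, 0.0]
force: [1.3, -3.6, 2.6]
finger_gap: 0.088
time: 22.62
eef_pos: [0.5972, -0.0082, 0.0689]
tool_rot: [0.0, 0.998, 0.06, 0.0]
force: [1.5, -5.7, 4.0]
finger_gap: 0.0886
time: 22.88
eef_pos: [0.5972, -0.0081, 0.069]
tool_rot: [0.001, 0.998, 0.06, 0.0]
force: [1.4, -8.3, 4.2]
finger_gap: 0.0876
```

```bash
python3 -m jog '[{"x":-0.1,"y":1,"z":0,"roll":0},{"x":-0.2,"y":2,"z":0,"roll":0},{"x":-0.2,"y":2,"z":0,"roll":0},{"x":-0.2,"y":2,"z":0,"roll":0}]'
```

```text
time: 23.38
eef_pos: [0.5972, -0.008, 0.069]
tool_rot: [0.002, 0.998, 0.06, 0.0]
force: [1.2, -14.6, 3.6]
finger_gap: 0.0879
```

Firm stop: the TCP no longer advances while the force rises to 15 N. I'll back straight off, lift, and verify.

```bash
python3 -m jog '[{"x":0.5,"y":-4,"z":0,"roll":0},{"x":2,"y":-16,"z":0,"roll":0},{"x":3.5,"y":-30,"z":0,"roll":0},{"x":3.5,"y":-30,"z":30,"roll":0},{"x":3.5,"y":-30,"z":90,"roll":0},{"x":3.5,"y":-20,"z":150,"roll":0},{"x":3.5,"y":30,"z":180,"roll":0},{"x":0,"y":80,"z":180,"roll":0},{"x":0,"y":80,"z":180,"roll":0},{"x":0,"y":80,"z":180,"roll":0}]'
python3 - <<'E'
from bd import *
from dogs import dogs
from wd import wd
for n in ['wrist','scene','side']:
    f=grab(n,n+'11'); np.savez(n+'11.npz',**f); print(n); bd(f,n=='wrist')
wd('wrist11')
E
```

```text
time: 24.62
eef_pos: [0.5964, 0.0749, 0.248]
tool_rot: [0.0, 0.998, 0.06, -0.001]
force: [-0.5, 0.1, -1.2]
finger_gap: 0.0882
wrist
board slab-frame: yaw 0.17 x [-65.3  62.7] y [-78.7 138. ]
-60 138.9; -40 139.0; -20 138.9; 0 138.7; 20 139.2; 40 139.3; 
scene
board slab-frame: yaw 0.25 x [-63.2  71.2] y [-78.  139.2]
-60 139.9; -40 139.1; -20 140.0; 0 139.6; 20 138.8; 40 140.1; 
side
board slab-frame: yaw 0.12 x [-66.9  62.6] y [-86.7 137.8]
-60 138.8; -40 138.9; -20 137.8; 0 138.9; 20 139.0; 40 139.0; 
slab [-0.00081297 -0.00073975  0.06028322] 9551 0.0008061039867912994
tall 641 347 top H mean 26.90 med 26.83 Z 87.16 xy [526.3 209.7] [526.9 210. ]
set 656 366 top H mean 26.97 med 26.93 Z 87.18 xy [614.9 220.5] [615.8 220.6]
```

View pics/wrist11.png

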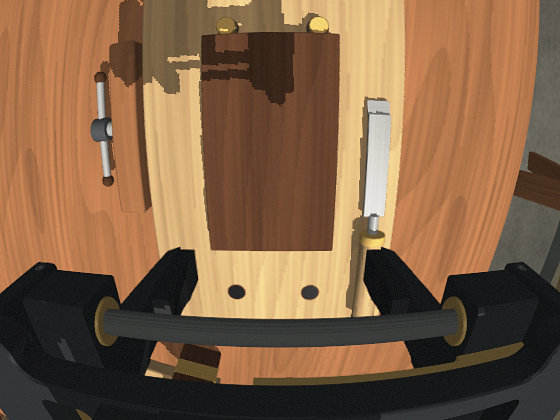

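View pics/side11.png

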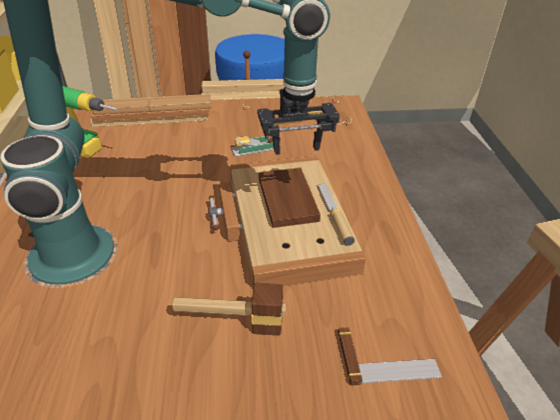

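The board touches both dogs, at (227,25) and (318,25), with holes clear behind it. That dog reading was spoiled because the mask caught the board face, so I'll redo it with the board excluded and check the contact line and the bystanders.

```bash
python3 - <<'E'
from h import *
th=np.radians(6.67); R=np.array([[np.cos(th),np.sin(th)],[-np.sin(th),np.cos(th)]])
for n in ['wrist11','scene11','side11']:
    f=load(n); P=cloud(f,n[0]=='w'); S=(P[...,:2]-[.586,.082])@R.T; Z=P[...,2]
    s=(abs(Z-.06)<.004)&(abs(S[...,0])<.09)&(S[...,1]>.145)&(S[...,1]<.2); z0=np.median(Z[s])
    for x in (-.045,.045):
        q=(np.hypot(S[...,0]-x,S[...,1]-.152)<.011)&(S[...,1]>.146)&(Z>.068)&(Z<.085)
        h=(Z[q]-z0)*1e3; h=h[h>np.percentile(h,80)-3]
        print(n,x,q.sum(),'H med %.2f'%np.median(h))
    
# bystanders moved?
a,b=load('side0')['image'],load('side11')['image']
for nm,(x0,y0,x1,y1) in {'plane':(228,130,262,158),'chisel':(318,182,358,246),'square':(336,326,442,384)}.items():
    print(nm,'mean abs diff',cv2.absdiff(a[y0:y1,x0:x1],b[y0:y1,x0:x1]).mean())
f=load('wrist11'); cv2.imwrite('pics/z11.png',cv2.resize(f['image'][0:70,180:370],None,fx=4,fy=4,interpolation=0))
f=load('scene11'); cv2.imwrite('pics/z11s.png',cv2.resize(f['image'][190:300,190:410],None,fx=3.6,fy=3.6,interpolation=0))
E
```

```text
wrist11 -0.045 209 H med 15.73
wrist11 0.045 209 H med 15.51
scene11 -0.045 22 H med 15.07
scene11 0.045 28 H med 15.28
side11 -0.045 3 H med 14.94
side11 0.045 3 H med 15.32
plane mean abs diff 5.023809523809524
chisel mean abs diff 10.899088541666666
square mean abs diff 4.958685751463891
```

View pics/z11.png

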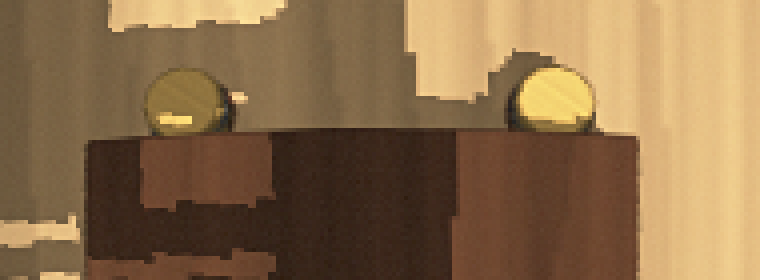

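View pics/z11s.png

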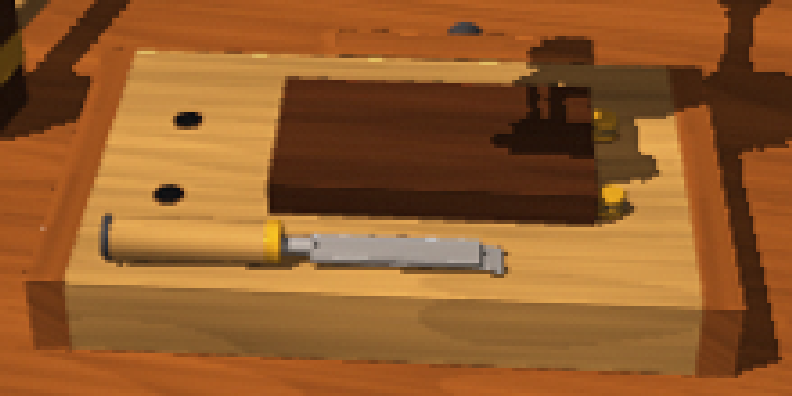

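Board edge and both dogs touch, the dogs read level, and the chisel tip is at the same scene pixel as at the start (about 330,265). Handing in.

```bash
python3 -c "
from cell import arm
print(arm.get_obs()['force'],arm.get_obs()['time']); print(arm.job_done())"
```

```text
[0.33583487 0.14820996 0.48196187] 24.775
the job is handed in; nothing more can be done
None
```

I struck the tall dog (the one nearer the robot) down with the mallet in four strikes. I then set the mallet on the bench to the right of the slab and pushed the board against both dogs with the open fingers. The job was handed in at 24.8 s of the 59 s allowed.

**Dog heights:** from the wrist camera, the struck dog stands about 15.5–15.7 mm above the slab and the set dog about 15.3–15.5 mm. They differ by about 0.2 mm, and the set dog did not move. The scene and side cameras put the struck dog 0.2–0.4 mm lower than the set dog, but from few pixels.

**Board:** all three cameras put the front end at 138–140 mm in the slab's frame, where the stop is 140 mm. It is turned 0.1–0.25° from the slab. It came to a firm stop at about 15 N.

**Mallet:** it stands on a striking face, as it did at the start, with about 70 mm to the slab by calculation. The gripper can only point down, so I could not lay it on its side.

**Bystanders:** the plane and try square look unchanged in the side view. The chisel area changed more in that view, which I put down to the board moving through it. Its tip is at the same scene pixel as at the start.

**Failed along the way:** one move was refused for missing keys and sent again. One late dog-height reading was spoiled because its mask caught the board face, and I redid it.

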